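# Rock the diverter gate over and feed the milling balls down the other chute

### The arm

A 6-joint arm with a two-finger parallel gripper is mounted at the origin on a cart in front of the work surface, level with it; the furniture and walls round the work are solid. World frame = base frame: x ahead of the robot, y to its left, z up, the work surface at z = 0. Lengths are in m, angles in degrees, forces in N, time in s.
With the tool pointing down it reaches from about 0.35 to 0.875 m from the base axis. Payload 15.5 kg.
Tool frame: the origin (TCP) lies at the very end of the fingers, on their centre line; the grasp point (between the pads) lies robot.tcp_to_grasp behind it (robot.tcp_to_grasp is the distance from the TCP to the grasp point, in m); z points along the fingers, y is the direction in which the jaws open and shut (so a half turn about z gives the same grasp; the last joint's range is limited). The gripper opens to 85 mm and grips with 20 to 120 N. Pads are 22 mm wide; open, the fingers measure 114 mm over their backs; the gripper's body (76 mm by 85 mm) begins 54 mm behind the grasp point. The pads swing forward as they close: fully open they stand 13 mm farther back than shut.
Start: joints at [-82.248, 28.281, 77.091, -0, 74.628, -5.472], TCP at [0.143, -0.608, 0.231] pointing down, gripper open.
Joint ranges: [-166.48, 166.48], [-47.26, 123.95], [12.59, 153.08], [-70.14, 250.14], [6.76, 159.57], [-176.63, 176.63]. Speed limits (degrees/s): [108.29, 108.29, 147.25, 172.46, 172.46, 172.46].

### API

Orientations are given as [roll, pitch, yaw] about the fixed x, y, z axes, in that order (R = Rz(yaw) Ry(pitch) Rx(roll)).
In Python, from cell import robot, snapshot, calibration, nets gives the robot as it stands.
- The arm moves only by the tool step_arm, never from a script. Its argument "steps" is one flat list of numbers, 7 for each row, row after row: the shift along the tool's x, y, z in m, then the turn, a rotation vector about the tool's x, y, z in degrees, then the closure, from -1 (fully open) to 1 (shut), so that 0 is half open. In form: [x, y, z, rx, ry, rz, hand, x, y, z, rx, ry, rz, hand, ...]. A call has 1 to 12 rows; each row shifts and turns the commanded pose from where the row before left it, along the tool's axes as they then stand; what a row does not reach is not made up. A row lasts 1/10 s, in which the tool goes at most 50 mm and 8.59 degrees, less where a joint would pass 70% of its speed; a pose out of reach is approached as far as the arm can. A call with a gripper value outside its range is refused whole. The fingers move at their own pace and stop on an object; "force" is the grip in N (left out, the last holds). Time passes only in rows, so rows that do not move let the fingers close. It gives the time, the measured TCP pose, the force and the opening at its end, in the units of the state.
- robot.state(): the state, without advancing time (a new reading comes with each control period).
- snapshot(name): name is "scene" or "top" or "wrist"; returns the picture (384x512x3 uint8, red, green, blue); there is no depth.
- calibration(name): a dict with "intrinsics" (3x3 intrinsics, pixels), "dist" ([k1, k2, p1, p2, k3] as OpenCV has them; the pictures are not rectified), "rvec" (rotation vector, rad) and "tvec" (3), from world to camera coordinates, as OpenCV has them. Camera axes: x right, y down, z forward; pixel columns grow to the right and rows downward; lengths in m; the calibration is good to about 2 mm. A picture is of the moment at which its call begins: read the wrist's pose just before it. calibration takes no time and is no camera call; for the wrist camera it gives the pose at the moment of the call.
- robot.job_done(): hands the job in, once; it reports no verdict.
Trained networks look in the newest picture that a camera, given by its name, has taken for a name from the list of things; names that differ only in an ending like _2 or _b are one class to them, and where a whole thing is asked for, a point or a joint stands for the part that bears it (a point fixed in the world has none). Each returns a list of dicts, best first, with "p" (0 to 1); they miss things now and then, are a little off and sometimes report something else, mostly with a low value. They report only what shows in the picture. A call takes as long as a camera call. They do not tell look-alikes from the thing itself.
- nets.search_frame(camera, query): "position" ([row, column] in pixels, amid what is visible of it).
- nets.silhouettes(camera, query): "mask" (384x512 bool, what is visible of it) and "position" ([row, column] in pixels, amid what is visible of it).
The state is a dict: "clock": time; "joints": joint angles; "joint_vel": joint speeds; "effort": joint torques, N m; "eef_pos": TCP position; "ee_rot": TCP orientation; "ft_force": force on the tool from outside, world axes, zero at the start; "ft_torque": the same for the moment, N m; "opening": finger opening in m.
Only numpy, scipy, OpenCV 4.12 (cv2) and the standard library are available. Lean on these libraries where they do the work, as an engineer would, in place of code of your own. Each camera call takes 0.05 s, during which the arm holds its last target.

### The job

The rocking gate of the ball diverter is tipped towards one of its two chutes: push down the raised orange paddle so that the gate rocks over and rests fully on the other side. Then push the green tab of the feed shutter fully across towards the feed channel, so that the three steel balls run over the gate down that other chute into its tray. Only push with the fingers: do not touch the balls, do not move the trays, grip nothing, leave everything else standing where it is, and finish clear of everything.

Things in the scene. Friction and masses are not known exactly. Their poses are not given: they have to be found in the camera images.
- diverter: Fixed ball diverter: grey base 168 x 200 x 12 mm, a rocking steel trough (the gate) on two posts, a chute under each trough end, behind it a sloping feed channel, walls up to 165 mm high. Origin: on the worktop below the middle of the gate's pivot; x to the back along the feed channel, y left along the trough, z up. Its place varies, its yaw by 0.3 rad.
- gate (a joint): Gate angle about the diverter's x axis, rad; pivot 75 mm up, stops at -0.3 and 0.3. Positive: left (+y) end raised, feeds the right chute; negative: right end raised, feeds the left chute. Top-heavy: past the middle it falls to the stop by itself and stays; 2 N on a paddle moves it. It starts at either stop (or settles there in the first half second).
- paddle_left (a point): Middle of the upper face of the left orange paddle, 46 (x) by 36 mm (y), on the gate in front of the trough's left end. With the gate level: 48 mm in front of, 85 mm left of and 33 mm above the pivot; 132 mm above the worktop when raised, about 82 mm when lowered. The trough wall behind it is 11 mm higher; free space below.
- paddle_right (a point): The same for the right orange paddle, 85 mm right of the pivot.
- shutter (a joint): Travel of the feed shutter, m: 0 closed (at the start 0 to 0.004), 0.036 fully open at its stop. It slides in the diverter's +y direction (to the left), resists with about 1.5 N (more when moved fast) and stays where it is left. From 0.028 up the channel is clear and the balls run out.
- shutter_tab (a point): Middle of the outer (right, -y) face of the upright green push tab, 32 mm wide (x), 6 thick (y), 40 high, right of the feed channel. With the shutter closed it is 60 mm behind and 73 mm right of the diverter's origin, 161 mm up. Push it left; at full travel its face is 37 mm right of the channel's middle line. Right of it nothing is over 112 mm high.
- tray_left: Loose blue open tray 100 (x) x 90 (y) x 33 mm, wall 3 mm, under the end of the left chute; origin under its centre, axes as the diverter's.
- tray_right: Loose white tray, the same, under the end of the right chute.
- spare_bottle: Loose white sample bottle, 48 mm across, 112 mm high, standing behind the diverter's right side; origin at its foot. Bystander.
- tape_roll: Loose roll of tape, 68 mm across, 19 mm high, lying behind the diverter's left side. Bystander.
- bottle_cap: Loose white cap, 23 mm across, 17 mm high, on the worktop in front of the diverter. Bystander.
- beaker: Loose glass beaker, 70 mm across, 92 mm high, at the back left. Bystander.
- ball_1_center (a point): Centre of steel milling ball 1, 20 mm across, 33 g; the three wait in a row in the feed channel behind the shutter (1 is the foremost).
- ball_2_center (a point): Centre of steel milling ball 2, 20 mm across, 33 g; the three wait in a row in the feed channel behind the shutter (1 is the foremost).
- ball_3_center (a point): Centre of steel milling ball 3, 20 mm across, 33 g; the three wait in a row in the feed channel behind the shutter (1 is the foremost).
Not all that is in view belongs to the job. Of the things shaped like the tray_left, the blue one is meant.

How it is judged:
By the outcome, as a careful person would: the job done as asked, in the order asked, and still so for the second after the job is handed in, with the robot touching nothing.
It also fails if it takes over 42 s, if anything falls off the work surface, if the arm or the gripper's body presses on something with over 40 N, if the wrist force passes 120 N, or if a joint passes its speed limit or range.

## Working session

There is one attempt and no reset: what is moved stays moved. The work goes in short steps, Python scripts to look and compute and a tool call to move; the robot and the scene stay as the last step left them, time stands still between calls to the robot, and variables do not carry over. Pictures are saved under pics/ and viewed, and the job is handed in when it is done.

Besides the shell and the picture viewer there is one more tool, called as name(argument=value, ...) on one line, values as JSON. step_arm: Moves the arm, as the interface text tells. Its arguments: {"type":"object","properties":{"steps":{"type":"array"},"force":{"type":"number"}},"required":["steps"]}

```bash
ls; mkdir -p pics
python3 - <<'E'
from cell import robot, snapshot, calibration, nets
import cv2
s=robot.state(); print({k:s[k] for k in('clock','joints','eef_pos','ee_rot','opening','ft_force')}, robot.tcp_to_grasp)
for n in('scene','top'):
    im=snapshot(n); cv2.imwrite(f'pics/{n}0.png',im[:,:,::-1])
    for q in ('paddle_left','paddle_right','shutter_tab','shutter','gate','tray_left','tray_right','spare_bottle','bottle_cap','beaker','ball_1_center','tape_roll'):
        r=nets.search_frame(n,q)
        print(n,q,[(round(d['p'],2),[int(v) for v in d['position']]) for d in r[:4]])
print(robot.state()['clock'])
E
```

```text
pics
{'clock': 0.0, 'joints': array([-8.22487165e+01,  2.83138755e+01,  7.71275184e+01,  1.08767850e-03,
        7.46277041e+01, -5.47250186e+00]), 'eef_pos': array([ 0.14292454, -0.60807132,  0.23070891]), 'ee_rot': array([-1.79931317e+02, -7.63338161e-03,  1.32234918e+01]), 'opening': 0.08552104361266115, 'ft_force': array([-0.4300484 ,  1.04731483,  0.51529521])} 0.0187
scene paddle_left [(0.87, [223, 273])]
scene paddle_right [(0.8, [222, 269])]
scene shutter_tab [(0.48, [185, 253])]
scene shutter [(0.46, [184, 249])]
scene gate [(0.86, [221, 271])]
scene tray_left [(0.89, [296, 244]), (0.82, [195, 341]), (0.15, [220, 271])]
scene tray_right [(0.91, [195, 286])]
scene spare_bottle [(0.75, [193, 258])]
scene bottle_cap [(0.47, [255, 299])]
scene beaker []
scene ball_1_center []
scene tape_roll [(0.69, [272, 221])]
top paddle_left [(0.84, [215, 242])]
top paddle_right [(0.91, [214, 245]), (0.61, [249, 249])]
top shutter_tab [(0.67, [181, 260])]
top shutter [(0.64, [213, 243]), (0.55, [177, 258])]
top gate [(0.87, [213, 245])]
top tray_left [(0.86, [234, 176]), (0.65, [250, 360]), (0.45, [194, 175])]
top tray_right [(0.94, [191, 313])]
top spare_bottle [(0.85, [167, 294])]
top bottle_cap [(0.57, [249, 249]), (0.57, [174, 231])]
top beaker [(0.77, [122, 155]), (0.52, [249, 251])]
top ball_1_center [(0.52, [179, 235])]
top tape_roll [(0.89, [196, 174])]
1.3
```

Run:
```python
import cv2
a=cv2.imread('pics/scene0.png');b=cv2.imread('pics/top0.png')
cv2.imwrite('pics/s1.png',cv2.resize(a[140:330,180:400],None,fx=3.4,fy=3.1,interpolation=cv2.INTER_CUBIC))
cv2.imwrite('pics/t1.png',cv2.resize(b[100:290,130:390],None,fx=3,fy=3,interpolation=cv2.INTER_CUBIC))
```

```text
(no output)
```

View pics/s1.png

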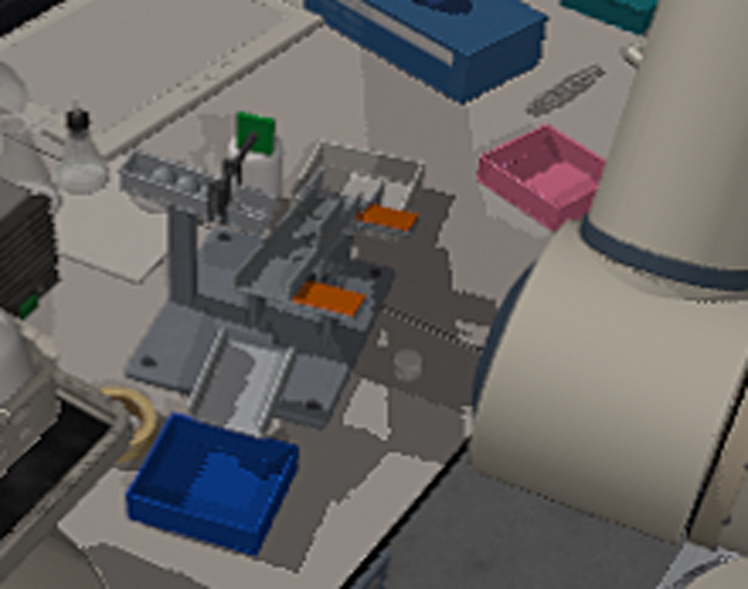

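View pics/t1.png

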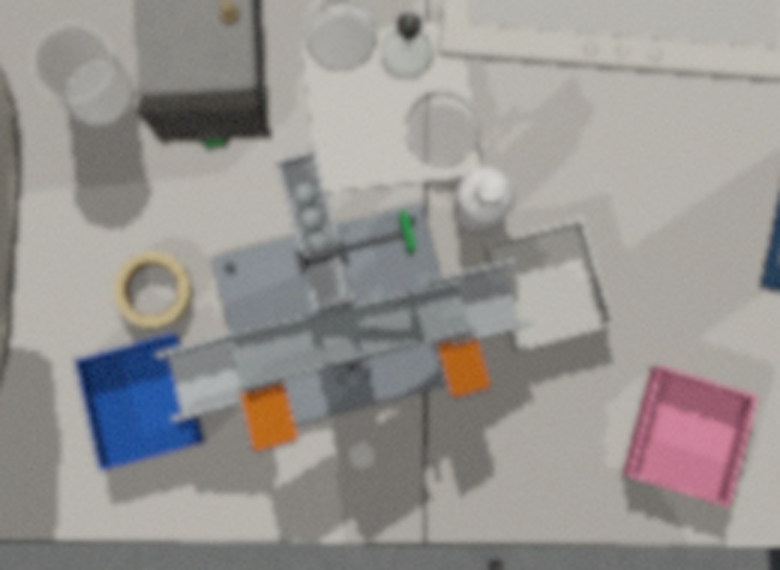

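View pics/scene0.png

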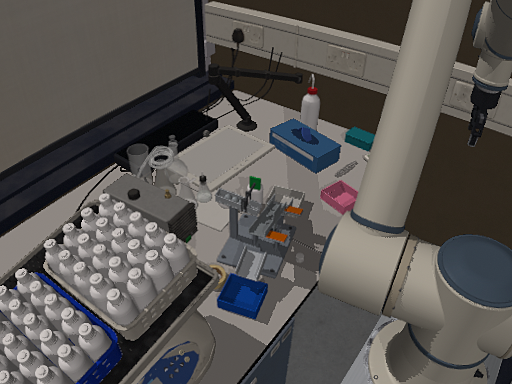

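View pics/top0.png

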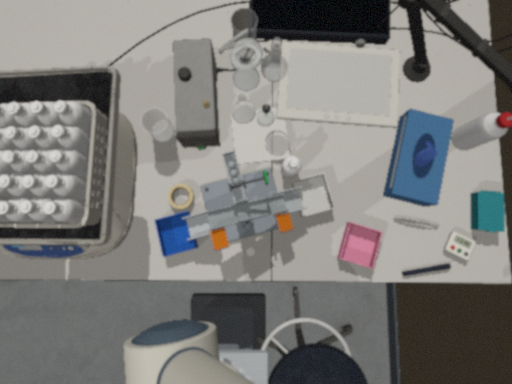

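```bash
cat > h.py <<'E'
import numpy as np, cv2
from scipy.optimize import least_squares
def cents(im,kind):
    hsv=cv2.cvtColor(im,cv2.COLOR_RGB2HSV)
    lo,hi=((5,180,90),(18,255,255)) if kind=='o' else ((50,150,50),(75,255,255))
    m=cv2.inRange(hsv,lo,hi)
    n,l,st,c=cv2.connectedComponentsWithStats(m)
    return [(st[i,4],c[i]) for i in range(1,n) if st[i,4]>15]
def proj(cal,P):
    return cv2.projectPoints(np.array(P,float).reshape(-1,1,3),cal['rvec'],cal['tvec'],cal['intrinsics'],cal['dist'])[0].reshape(-1,2)
def model(a,sh=0.002):
    c,s=np.cos(a),np.sin(a)
    L=lambda y:[-.048,y*c-.033*s,.075+y*s+.033*c]
    return np.array([L(.085),L(-.085),[.06,-.070+sh,.161]])
def world(p,M):
    x,y,t=p[:3];c,s=np.cos(t),np.sin(t)
    return M@np.array([[c,s,0],[-s,c,0],[0,0,1]])+[x,y,0]
E
python3 - <<'E'
from h import *
from cell import calibration
for n in('scene','top'):
    im=cv2.imread(f'pics/{n}0.png')[:,:,::-1].copy()
    print(n,[(k,a,c.round(1)) for k in 'og' for a,c in cents(im,k)])
    c=calibration(n); R=cv2.Rodrigues(c['rvec'])[0]; print((-R.T@c['tvec'].ravel()).round(3), c['intrinsics'][0,0])
E
```

```text
scene [('o', np.int32(79), array([293.9, 209.6])), ('o', np.int32(118), array([277.2, 235.9])), ('g', np.int32(101), array([255. , 181.9]))]
[0.056 0.62  0.904] 441.55562538741276
top [('o', np.int32(173), array([284.2, 222.2])), ('o', np.int32(222), array([219.1, 238.6]))]
[ 0.448 -0.121  0.973] 355.7367309410277
```

Run:
```python
from h import *
from cell import calibration
cs,ct=calibration('scene'),calibration('top')
S=np.array([[277.2,235.9],[293.9,209.6],[255,181.9]]);T=np.array([[219.1,238.6],[284.2,222.2],[265.7,177.3]])
for a in(.3,-.3):
    def f(p):
        W=world(p,model(a)); W2=W.copy(); W2[2,2]=.175
        return np.r_[(proj(cs,W)-S).ravel(),(proj(ct,W2)-T).ravel()]
    r=least_squares(f,[.5,-.1,0]); print(a,r.x.round(4),np.degrees(r.x[2]),r.cost,r.fun.round(1)); print(world(r.x,model(a)).round(3))
```

```text
0.3 [ 0.5054 -0.0962  0.2608] 14.944421073456157 1.7512194268587984 [ 0.1 -0.3  0.7 -0.2  0.9  1.1 -0.2 -0.2 -0.1 -0.4 -0.2 -0.8]
[[ 0.441 -0.04   0.132]
 [ 0.482 -0.196  0.081]
 [ 0.581 -0.146  0.161]]
-0.3 [ 0.5084 -0.1073  0.2847] 16.30992231325027 219.6406136628527 [ -1.   15.8   0.7 -12.5   1.6  -1.2  -0.7   1.2  -1.3  -1.3   3.9  -2.6]
[[ 0.437 -0.033  0.081]
 [ 0.482 -0.189  0.132]
 [ 0.585 -0.156  0.161]]
```

```bash
cat >> h.py <<'E'
O=np.array([.5054,-.0962]);TH=.2608
def d(p):
    c,s=np.cos(TH),np.sin(TH);q=np.array(p[:2])-O
    return np.array([c*q[0]+s*q[1],-s*q[0]+c*q[1],p[2]])
E
python3 -c "
from h import *
print(d([.1429,-.6081,.2307]))"
```

```text
[-0.48223695 -0.40111767  0.2307    ]
```

step_arm(steps=[0,0,0,0,0,-1.72,1,0.027,-0.03,0,0,0,0,1,0.027,-0.03,0,0,0,0,1,0.027,-0.03,0,0,0,0,1,0.027,-0.03,0,0,0,0,1,0.027,-0.03,0,0,0,0,1,0.027,-0.03,0,0,0,0,1,0.027,-0.03,0,0,0,0,1,0.027,-0.03,0,0,0,0,1,0.027,-0.03,0,0,0,0,1,0.027,-0.03,0,0,0,0,1,0,0,0,0,0,0,1])

```text
clock: 2.5
eef_pos: [0.3275, -0.2453, 0.2314]
ee_rot: [-179.9, -0.0, 15.1]
ft_force: [-0.4, -0.0, -0.5]
opening: 0.0001
```

```bash
python3 -c "
from h import *
from cell import robot
s=robot.state();print(s['clock'],s['eef_pos'],s['ee_rot'],d(s['eef_pos']),s['opening'],s['joints'].round(0))"
```

```text
2.5 [ 0.32750566 -0.24531329  0.23137651] [-1.79944830e+02 -2.27049902e-02  1.51481564e+01] [-0.21032806 -0.09820018  0.23137651] 7.712316250617894e-05 [-45.  11. 105.   0.  64.  30.]
```

step_arm(steps=[0.026,-0.03,0,0,0,0,1,0.026,-0.03,0,0,0,0,1,0.026,-0.03,0,0,0,0,1,0.026,-0.03,0,0,0,0,1,0.026,-0.03,0,0,0,0,1,0.026,-0.03,0,0,0,0,1,0,0,0,0,0,0,1,0,0,0.03,0,0,0,1,0,0,0.03,0,0,0,1,0,0,0,0,0,0,1])

```text
clock: 3.5
eef_pos: [0.429, -0.0351, 0.169]
ee_rot: [-179.9, 0.3, 14.9]
ft_force: [-0.2, -0.2, -0.0]
opening: -0.0002
```

```bash
python3 -c "
from h import *
from cell import robot,snapshot
s=robot.state();print(s['clock'],s['eef_pos'],s['ee_rot'],d(s['eef_pos']),s['ft_force'])
a=snapshot('scene');b=snapshot('top');w=snapshot('wrist')
f=lambda i:cv2.resize(i,None,fx=3,fy=3,interpolation=2)
cv2.imwrite('pics/m1.png',np.hstack([f(a[150:300,200:330]),f(b[150:300,180:310])])[:,:,::-1]);cv2.imwrite('pics/w1.png',w[:,:,::-1])"
```

```text
3.5 [ 0.42898242 -0.03506514  0.1689843 ] [-179.87549851    0.25929034   14.92698787] [-0.0580696   0.07877207  0.1689843 ] [-0.16689224 -0.16396518 -0.03944586]
```

View pics/m1.png

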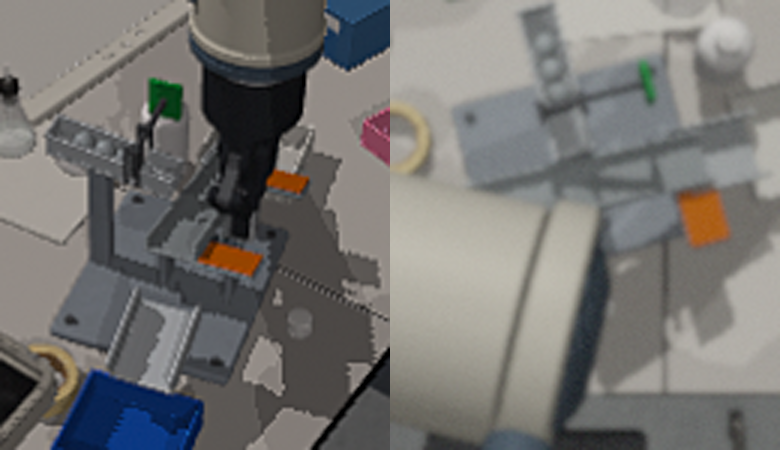

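View pics/w1.png

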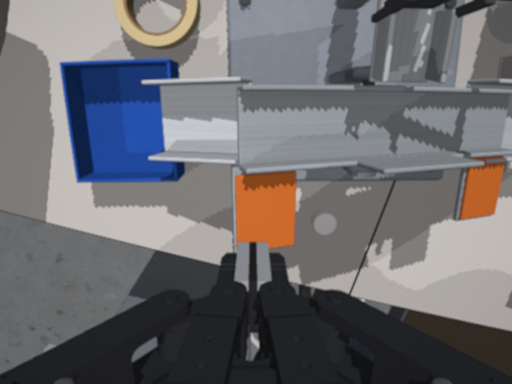

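step_arm(steps=[0.004,-0.002,0.015,0,0,0,1,0,0,0.012,0,0,0,1,0,0,0.008,0,0,0,1,0,0,0.008,0,0,0,1,0,0,0.008,0,0,0,1,0,0,0.008,0,0,0,1,0,0,0.008,0,0,0,1,0,0,0.006,0,0,0,1,0,0,0.004,0,0,0,1,0,0,0,0,0,0,1,0,0,0,0,0,0,1])

```text
clock: 4.75
eef_pos: [0.4342, -0.0318, 0.0943]
ee_rot: [-180.0, 0.0, 14.9]
ft_force: [0.3, -0.5, -0.5]
opening: 0.0
```

```bash
python3 -c "
from h import *
from cell import robot,snapshot
s=robot.state();print(s['clock'],d(s['eef_pos']),s['ft_force'])
a=snapshot('scene');w=snapshot('wrist')
cv2.imwrite('pics/m2.png',np.hstack([cv2.resize(a[150:300,200:330],(333,384),interpolation=2),cv2.resize(w,(460,384))])[:,:,::-1])"
```

```text
4.75 [-0.05221374  0.08054919  0.09433379] [ 0.32158356 -0.46600457 -0.47579475]
```

View pics/m2.png

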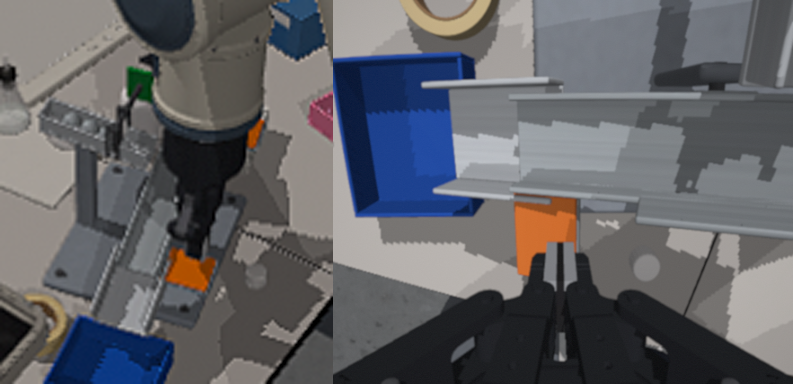

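step_arm(steps=[0,0,-0.035,0,0,0,1,0,0,-0.035,0,0,0,1,0,0,-0.035,0,0,0,1,0,0,-0.035,0,0,0,1,0.016,0.031,0,0,0,0,1,0.016,0.031,0,0,0,0,1,0.016,0.031,0,0,0,0,1,0.016,0.031,0,0,0,0,1,0.016,0.031,0,0,0,0,1,0.016,0.031,0,0,0,0,1,0.016,0.031,0,0,0,0,1,0,0,0,0,0,0,1])

```text
clock: 6.05
eef_pos: [0.6004, -0.2156, 0.234]
ee_rot: [179.9, -0.1, 14.8]
ft_force: [0.2, 0.3, -0.5]
opening: 0.0
```

```bash
python3 -c "
from h import *
from cell import robot,snapshot
s=robot.state();print(s['clock'],d(s['eef_pos']),s['ee_rot'],s['ft_force'])
a=snapshot('scene');t=snapshot('top');w=snapshot('wrist')
f=lambda i:cv2.resize(i[150:300,190:320],(333,384),interpolation=2)
print([cents(i,'o') for i in(a,t)],cents(a,'g'))
cv2.imwrite('pics/m3.png',np.hstack([f(a),f(t)])[:,:,::-1]);cv2.imwrite('pics/w3.png',w[:,:,::-1])"
```

```text
6.05 [ 0.06103164 -0.13988261  0.23404765] [ 1.7991372e+02 -6.4799600e-02  1.4848086e+01] [ 0.15295021  0.29255051 -0.47511181]
[[(np.int32(176), array([293.1875    , 200.28977273])), (np.int32(215), array([273.81395349, 254.77209302]))], []] [(np.int32(100), array([254.92, 181.87]))]
```

View pics/m3.png

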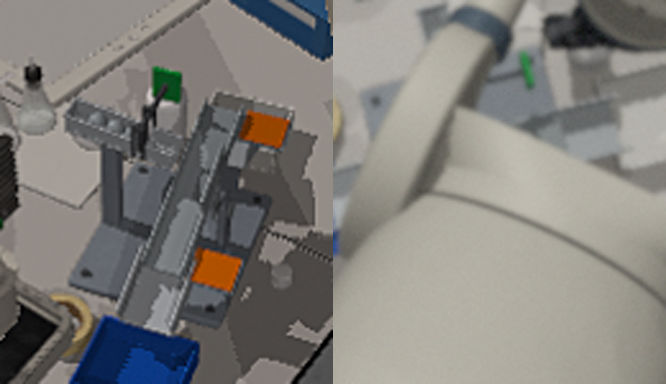

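View pics/w3.png

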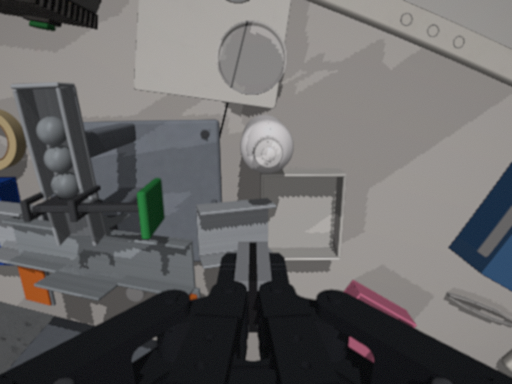

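```bash
python3 -c "
from h import *
from cell import calibration
for a in(-.3,-.2):print(proj(calibration('scene'),world([*O,TH],model(a))))"
```

```text
[[273.837547   254.98342682]
 [293.92017278 200.05696783]
 [255.85883657 183.00468496]]
[[274.14390355 252.22248061]
 [294.27592271 200.93968667]
 [255.85883657 183.00468496]]
```

step_arm(steps=[0,0,0.03,0,0,0,1,0,0,0.03,0,0,0,1,0,0,0.022,0,0,0,1,0,-0.02,0,0,0,0,1,0,-0.015,0,0,0,0,1,0,-0.01,0,0,0,0,1,0,0,0,0,0,0,1])

```text
clock: 6.9
eef_pos: [0.5867, -0.1674, 0.1536]
ee_rot: [180.0, -0.1, 15.0]
ft_force: [0.3, -0.9, 0.3]
opening: -0.0002
```

```bash
python3 -c "
from h import *
from cell import robot,snapshot
s=robot.state();print(s['clock'],d(s['eef_pos']),s['ee_rot'],s['ft_force'])
a=snapshot('scene');w=snapshot('wrist')
print(cents(a,'g'))
f=lambda i:cv2.resize(i[150:300,190:320],(333,384),interpolation=2)
cv2.imwrite('pics/m4.png',np.hstack([f(a),cv2.resize(w,(460,384))])[:,:,::-1])"
```

```text
6.9 [ 0.0601846  -0.08977061  0.15361393] [ 1.79963552e+02 -6.79496007e-02  1.50468870e+01] [ 0.31635732 -0.93858436  0.31427769]
[(np.int32(105), array([255.05714286, 181.8       ]))]
```

View pics/m4.png

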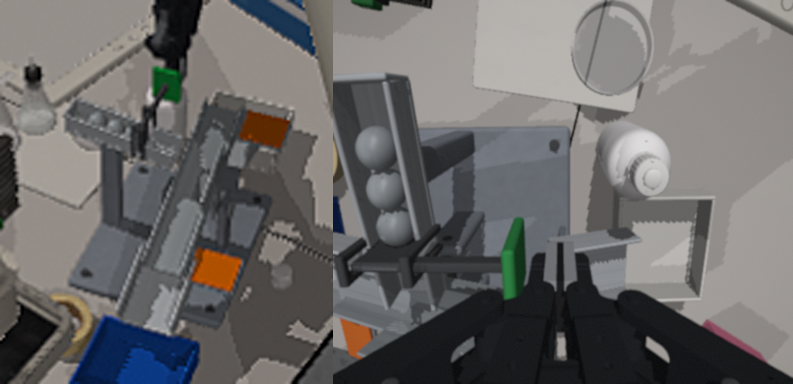

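step_arm(steps=[0,-0.005,0,0,0,0,1,0,-0.005,0,0,0,0,1,0,-0.005,0,0,0,0,1,0,-0.005,0,0,0,0,1,0,-0.004,0,0,0,0,1,0,0,0,0,0,0,1])

```text
clock: 7.6
eef_pos: [0.5803, -0.1454, 0.1522]
ee_rot: [-180.0, 0.0, 15.0]
ft_force: [0.9, -0.3, 0.4]
opening: -0.0001
```

```bash
python3 -c "
from h import *
from cell import robot,snapshot,calibration
s=robot.state();print(s['clock'],d(s['eef_pos']),s['ee_rot'],s['ft_force'])
a=snapshot('scene');w=snapshot('wrist')
print(cents(a,'g'))
for sh in(0,.01,.02,.03,.036):print(sh,proj(calibration('scene'),world([*O,TH],model(-.3,sh)))[2])
f=lambda i:cv2.resize(i[150:300,190:320],(333,384),interpolation=2)
cv2.imwrite('pics/m5.png',np.hstack([f(a),cv2.resize(w,(460,384))])[:,:,::-1])"
```

```text
7.6 [ 0.05967755 -0.06680003  0.15223292] [-1.79981386e+02  1.43810663e-02  1.49674564e+01] [ 0.93344402 -0.34919659  0.35996182]
[(np.int32(105), array([252.86666667, 186.11428571]))]
0 [256.11558637 182.57364282]
0.01 [254.82553421 184.7394194 ]
0.02 [253.51957122 186.93186661]
0.03 [252.19743931 189.15141624]
0.036 [251.39629001 190.49633764]
```

View pics/m5.png

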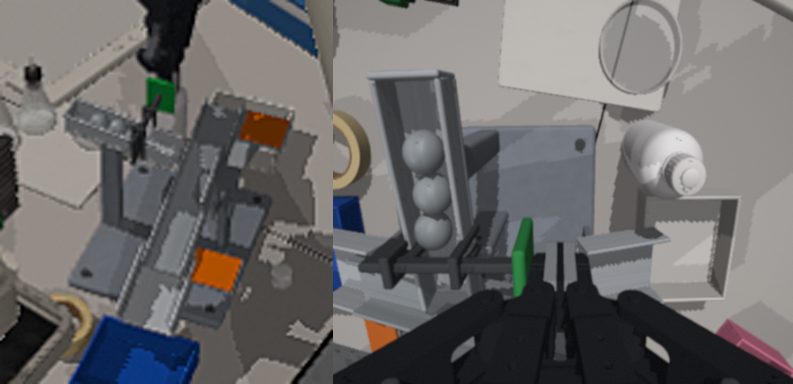

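step_arm(steps=[0,-0.004,0,0,0,0,1,0,-0.004,0,0,0,0,1,0,-0.004,0,0,0,0,1,0,-0.003,0,0,0,0,1,0,0,0,0,0,0,1])

```text
clock: 8.2
eef_pos: [0.5764, -0.1309, 0.1523]
ee_rot: [-180.0, 0.0, 15.0]
ft_force: [-0.3, 1.1, -0.3]
opening: 0.0003
```

step_arm(steps=[0,-0.002,0,0,0,0,1,0,0,0,0,0,0,1])

```text
clock: 8.4
eef_pos: [0.5764, -0.1304, 0.1524]
ee_rot: [179.9, -0.0, 15.0]
ft_force: [1.0, -8.2, -1.7]
opening: 0.0002
```

```bash
python3 -c "
from h import *
from cell import robot,snapshot,calibration
s=robot.state();print(s['clock'],d(s['eef_pos']),s['ft_force'])
a=snapshot('scene');w=snapshot('wrist')
print(cents(a,'g'))
f=lambda i:cv2.resize(i[150:320,190:320],(333,384),interpolation=2)
cv2.imwrite('pics/m6.png',np.hstack([f(a),cv2.resize(w,(460,384))])[:,:,::-1])"
```

```text
8.4 [ 0.05981863 -0.05135828  0.15240491] [ 1.02052455 -8.16113693 -1.67381343]
[(np.int32(92), array([251.13043478, 189.09782609]))]
```

View pics/m6.png

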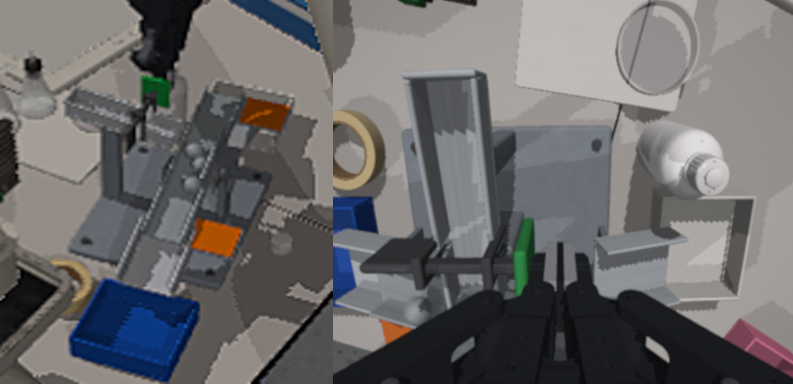

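Balls are running over the gate. Back off to the right, then up.

step_arm(steps=[0,0,0,0,0,0,1,0,0,0,0,0,0,1,0,0.01,0,0,0,0,1,0,0.03,0,0,0,0,1,0,0.03,0,0,0,0,1,0,0,-0.04,0,0,0,1,0,0.02,-0.04,0,0,0,1,0,0.04,0,0,0,0,1,0,0.04,0,0,0,0,1,0,0.04,0,0,0,0,1,0,0,0,0,0,0,1,0,0,0,0,0,0,1])

```text
clock: 9.7
eef_pos: [0.6301, -0.3334, 0.2317]
ee_rot: [-180.0, 0.0, 14.9]
ft_force: [0.1, -0.1, -0.5]
opening: -0.0002
```

```bash
python3 -c "
from h import *
from cell import robot,snapshot,calibration
s=robot.state();print(s['clock'],d(s['eef_pos']),s['ft_force'])
a=snapshot('scene');t=snapshot('top')
print(cents(a,'g'),cents(a,'o'))
f=lambda i,y,x:cv2.resize(i[y:y+192,x:x+200],(400,384),interpolation=2)
cv2.imwrite('pics/m7.png',np.hstack([f(a,145,185),f(t,110,140)])[:,:,::-1])"
```

```text
9.7 [ 0.05927087 -0.2613539   0.23165823] [ 0.07024497 -0.10015158 -0.53184773]
[(np.int32(89), array([251.13483146, 189.26966292]))] [(np.int32(175), array([293.16571429, 200.25142857])), (np.int32(215), array([273.81395349, 254.77209302]))]
```

View pics/m7.png

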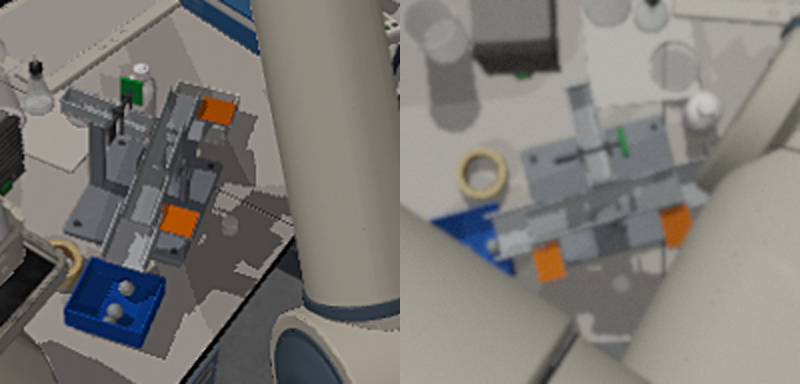

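step_arm(steps=[-0.03,0.02,0,0,0,0,1,-0.03,0.02,0,0,0,0,1,-0.03,0.02,0,0,0,0,1,-0.03,0.02,0,0,0,0,1,-0.03,0.02,0,0,0,0,1,-0.03,0.02,0,0,0,0,1,-0.03,0.02,0,0,0,0,1,-0.03,0.02,0,0,0,0,1,-0.03,0.02,0,0,0,0,1,-0.03,0.02,0,0,0,0,1,0,0,0,0,0,0,1,0,0,0,0,0,0,1])

```text
clock: 11.0
eef_pos: [0.3919, -0.6026, 0.2324]
ee_rot: [-180.0, -0.0, 14.9]
ft_force: [0.3, 0.0, -0.8]
opening: -0.0001
```

```bash
python3 -c "
from h import *
from cell import robot,snapshot,calibration
s=robot.state();print(s['clock'],d(s['eef_pos']),s['ft_force'])
a=snapshot('scene');t=snapshot('top')
print(cents(a,'g'),cents(a,'o'),cents(t,'o'))
f=lambda i,y,x:cv2.resize(i[y:y+150,x:x+156],(400,384),interpolation=2)
cv2.imwrite('pics/m8.png',np.hstack([f(a,175,195),f(t,130,145)])[:,:,::-1])"
```

```text
11.0 [-0.24019758 -0.45999548  0.23236278] [ 0.2668935   0.00696735 -0.81193271]
[(np.int32(89), array([251.13483146, 189.26966292]))] [(np.int32(184), array([292.80978261, 200.13043478])), (np.int32(216), array([273.8287037 , 254.74537037]))] [(np.int32(219), array([278.40639269, 222.64840183])), (np.int32(175), array([214.02857143, 241.02857143]))]
```

View pics/m8.png

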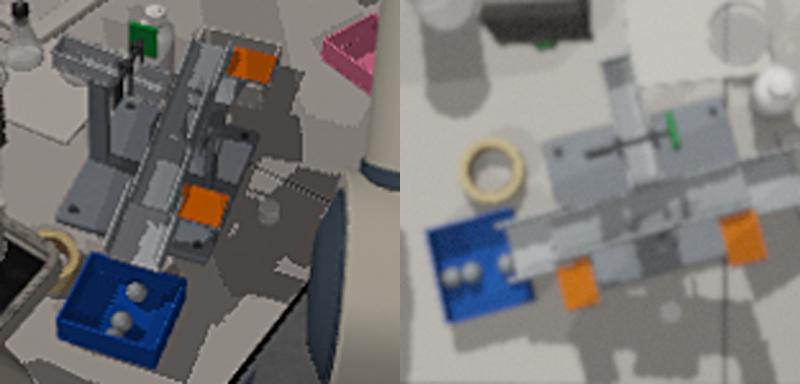

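```bash
python3 -c "
from h import *
from cell import robot,snapshot,calibration
a=snapshot('scene');t=snapshot('top')
f=lambda i,y,x:cv2.resize(i[y:y+45,x:x+50],(400,360),interpolation=2)
cv2.imwrite('pics/m9.png',np.hstack([f(a,270,217),f(t,210,155)])[:,:,::-1])
ct=calibration('top');cs=calibration('scene')
sx=156/400;sy=150/384
for u,v in((450,278),(470,272),(505,265)):
  u=(u-400)*sx+145;v=v*sy+130
  for z in(.013,.035):
    r=least_squares(lambda q:(proj(ct,[[*q,z]])[0]-[u,v]),[.45,.05]).x
    print((u,v),z,r.round(3),d([*r,z]).round(3),proj(cs,[[*r,z]])[0].round(1))
"
```

```text
(164.5, 238.59375) 0.013 [0.438 0.116] [-0.01   0.223  0.013] [240.3 307.5]
(164.5, 238.59375) 0.035 [0.438 0.111] [-0.011  0.217  0.035] [241.6 300.6]
(172.3, 236.25) 0.013 [0.444 0.096] [-0.009  0.201  0.013] [243.2 300.7]
(172.3, 236.25) 0.035 [0.444 0.091] [-0.011  0.197  0.035] [244.4 293.9]
(185.95, 233.515625) 0.013 [0.452 0.06 ] [-0.012  0.165  0.013] [249.4 289.8]
(185.95, 233.515625) 0.035 [0.452 0.056] [-0.013  0.161  0.035] [250.5 283.3]
```

View pics/m9.png

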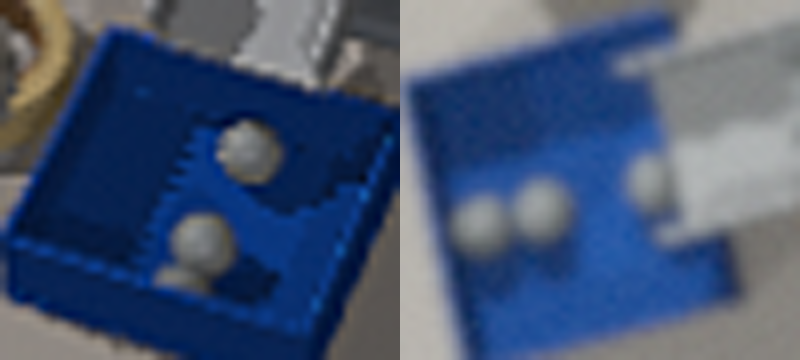

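```bash
python3 -c "
from cell import robot
print(robot.job_done(), robot.state()['clock'])"
```

```text
the job is handed in; nothing more can be done
the job is handed in; nothing more can be done
```

I did both pushes in the order asked and handed the job in at about 11 s; all three balls ended up in the blue left tray. The gate started with its left end raised. I pushed the left paddle down with closed fingers, then pushed the green tab left to its stop, where the wrist force read about 8 N.

- **Gate:** after the push, the paddle positions in the scene image matched the -0.3 stop within about 1 pixel. They were unchanged after the balls had run over.
- **Shutter:** the tab moved across its travel and stayed there. The last image put it at about 33 mm, a little short of the 36 mm stop, but the camera reading runs 2–3 mm low there. The channel was empty.
- **Balls:** the last scene and top images both show three balls on the floor of the blue tray, with positions that agree between the two views. One is partly hidden by the chute lip or the tray wall.
- **Arm:** it finished well clear of everything with no contact force. I saw nothing else displaced and no check failed, but I compared the bystanders and trays only by eye.

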